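# Slide a two-layer sample plate out over the end of the ledge

### The arm

A 6-joint arm with a two-finger parallel gripper is mounted at the origin on the work surface. World frame = base frame: x ahead of the robot, y to its left, z up, the work surface at z = 0. Lengths are in m, angles in rad, forces in N, time in s.
With the tool pointing down it reaches from about 0.35 to 0.85 m from the base axis. Payload 8.1 kg.
Tool frame: the origin (TCP) lies at the centre of the arm's flange, where the gripper is bolted on; the fingertips stand 186 mm ahead of it and the grasp point (between the pads) lies 167 mm ahead of it; z points along the fingers, y is the line along which they close (so a half turn about z gives the same grasp; the last joint's range is limited). The gripper opens to 93 mm and grips with 3 to 60 N. Pads are 15 mm wide; open, the fingers measure 128 mm over their backs; the gripper's body (75 mm by 188 mm) begins 65 mm behind the grasp point.
Start: joints at [-1.269, 0.13, 1.488, -0, 1.523, -0.085], TCP at [0.226, -0.556, 0.405] pointing down, gripper open.
Joint ranges: [-2.96, 2.96], [-0.89, 2.26], [0.02, 2.5], [-1.34, 4.48], [0, 2.73], [-2.66, 2.66]. Speed limits (rad/s): [2.39, 2.39, 2.79, 3.14, 3.14, 3.14].

### API

Orientations are given as a rotation vector (axis times angle).
In Python, from plant import robot gives the robot as it stands.
- The arm moves only by the tool apply_moves, never from a script. Its argument "series" is a list of rows, each a list of 2 entries, a list of its own where there are three numbers: the shift along the tool's x, y, z in mm, then the turn, a rotation vector about the tool's x, y, z in rad. A call has 1 to 12 rows; each row shifts and turns the commanded pose from where the row before left it, along the tool's axes as they then stand; what a row does not reach is not made up. A row lasts 1/12 s, in which the tool goes at most 41.7 mm and 7.16 degrees, less where a joint would pass 70% of its speed; a pose out of reach is approached as far as the arm can. A call is refused whole if a number of a shift passes 41.7 or a number of a turn 0.125, either way. A call with a gripper value outside its range is refused whole. "claw" is the opening, from 0 (shut) to 1 (fully open), set as the call begins (left out, the last holds). The fingers move at their own pace and stop on an object; "newtons" is the grip in N (left out, the last holds). Time passes only in rows, so rows that do not move let the fingers close. It gives the time, the measured TCP pose, the force, the opening and the grip force at its end, in the units of the state.
- robot.read_state(): the state, without advancing time (a new reading comes with each control period).
- robot.read_camera(name): name is "scene" or "top" or "wrist"; returns (picture, depth): 384x512x3 uint8, blue, green, red; 384x512 float32, m along the optical axis (not along the pixel's ray), 0 where there is no reading.
- robot.calibration(name): a dict with "fx", "fy", "cx", "cy" (pixels), "extrinsics" (4x4, takes a point from world to camera coordinates). Camera axes: x right, y down, z forward; pixel columns grow to the right and rows downward; lengths in m; the calibration is good to about 2 mm. A picture is of the moment at which its call begins: read the wrist's pose just before it. calibration takes no time and is no camera call; for the wrist camera it gives the pose at the moment of the call.
- robot.close_job(): hands the job in; it is judged then, once.
The state is a dict: "t": time; "q": joint angles; "dq": joint speeds; "joint_torque": joint torques, N m; "tool_pos": TCP position; "orientation": TCP orientation; "force": force on the tool from outside, world axes, zero at the start; "wrist_torque": the same for the moment, N m; "opening": finger opening in m; "gripper_force": force on a finger pad.
Only numpy, scipy, OpenCV 4.12 (cv2) and the standard library are available. Lean on these libraries where they do the work, as an engineer would, in place of code of your own. Each camera call takes 0.05 s, during which the arm holds its last target. There are 200 camera calls.

### The job

Using only your fingertips, push the red sample plate flat against the upstand at the back of the white ledge and slide it along, out past the end of the ledge that it lies nearer to, until about a third of its length overhangs and its layered edge can be inspected. Leave it lying there at rest, with its long side flat against the upstand. Nothing is to be picked up or lifted, and the ochre plate, the small jar and the other things are to stay where they are.

Things in the scene. Friction and masses are not known exactly. Their poses are not given: they have to be found in the camera images.
- ledge: fixed white bench ledge (riser) with its long axis along its y: 160 mm deep (x), 600 mm long (y), its flat top 70 mm above the bench; both ends (y = -300 and y = +300 mm) are open. Along the whole of its back edge (+x, the side away from the robot) runs a dark grey steel upstand, 12 mm thick and 14 mm high above the ledge's top; its inner face is the plane x = +68 mm. Origin: on the bench (z = 0), under the centre of the ledge; x from front to back, y along it, z up.
- red_plate: loose dark red sample plate, 90 mm (its x) by 135 mm (its y, the long side) by 10 mm thick, 4 mm red face on a 6 mm grey backing, 0.18 to 0.37 kg; starts on the ledge, in the half with y > 0 or the half with y < 0, up to 0.17 rad askew, its long side still about 20 to 40 mm short of the upstand. Origin: centre of its underside, z up; it slides under a push of a few newtons and would tip off the end if half its length overhung.
- ochre_plate: loose ochre-yellow plate of the same size in the other half of the ledge; to stay. Origin: centre of its underside.
- pigment_jar: small loose amber jar with a black cap, 28 mm diameter, 45 mm high, standing on the middle of the ledge near the upstand; to stay. Origin: centre of its underside.
- disc_grey: loose light grey concrete disc, 64 mm diameter, 28 mm high, on the bench; to stay. Origin: centre of its underside.
- disc_buff: the same disc in buff; to stay.
- disc_brown: the same disc in brown; to stay.
- spatula: loose spatula lying on the bench behind the ledge, along its own x; to stay. Origin: under its middle.
Not all that is in view belongs to the job. What is shaped like the red_plate but blue or purple is not meant.

How it is judged:
By the outcome, as a careful person would: the job done as asked, in the order asked, and still so for the second after the job is handed in, with the robot touching nothing.
It also fails if it takes over 51 s, if anything falls off the work surface, if the arm or the gripper's body presses on something with over 40 N, if the wrist force passes 120 N, or if a joint passes its speed limit or range.

## Working session

There is one attempt and no reset: what is moved stays moved. The work goes in short steps, Python scripts to look and compute and a tool call to move; the robot and the scene stay as the last step left them, time stands still between calls to the robot, and variables do not carry over. Pictures are saved under pics/ and viewed, at most 10 in all, crops included, and the job is handed in when it is done.

Besides the shell and the picture viewer there is one more tool, called after "Request:" as a command line: name --argument value ..., lists and objects as JSON in quotes. apply_moves: Moves the arm, as the interface text tells. Its arguments: {"type":"object","properties":{"series":{"type":"array"},"claw":{"type":"number"},"newtons":{"type":"number"}},"required":["series"]}

```bash
mkdir -p pics
python3 - <<'E'
from plant import robot
import cv2
s=robot.read_state();print(s)
for n in("top","scene"):
    p,d=robot.read_camera(n);cv2.imwrite(f"pics/{n}0.png",p);c=robot.calibration(n);print(n,c)
    import numpy as np;np.savez(f"{n}0.npz",p=p,d=d)
E
```

```text
{'t': 0.0, 'q': array([-1.26941651e+00,  1.31149010e-01,  1.48924653e+00, -1.61444513e-05,
        1.52304105e+00, -8.54002208e-02]), 'dq': array([ 0.00119485, -0.00083161, -0.00090715,  0.00101196, -0.00072749,
        0.00105793]), 'joint_torque': array([-6.15497993e-04, -5.59838676e+01, -4.91765249e+01,  7.69159477e-02,
        3.58450657e-02, -1.73547960e-04]), 'tool_pos': array([ 0.22627417, -0.5554495 ,  0.4037124 ]), 'orientation': array([-3.08123063e+00, -6.03421918e-01,  3.37166149e-04]), 'force': array([ 0.36544561, -0.55242933,  0.03658893]), 'wrist_torque': array([ 0.03696915, -0.02820522,  0.05001847]), 'gripper_force': 0.0, 'opening': 0.0931550268118169}
top {'fx': 387.3110328105645, 'fy': 387.3110328105645, 'cx': 256.64645871453195, 'cy': 188.45993768245583, 'extrinsics': array([[-2.66981505e-02, -9.99643219e-01, -8.01683846e-04,
         8.15122301e-02],
       [-9.87717033e-01,  2.65031244e-02, -1.53989116e-01,
         5.83884344e-01],
       [ 1.53955422e-01, -3.31938779e-03, -9.88072219e-01,
         1.22194334e+00],
       [ 0.00000000e+00,  0.00000000e+00,  0.00000000e+00,
         1.00000000e+00]])}
scene {'fx': 487.41535929324095, 'fy': 487.41535929324095, 'cx': 254.1867021783267, 'cy': 186.89903282658483, 'extrinsics': array([[-0.87562386,  0.48289319,  0.00984978,  0.45355965],
       [ 0.32638392,  0.60661394, -0.72490901, -0.18031651],
       [-0.35602864, -0.63153281, -0.68877421,  2.03879923],
       [ 0.        ,  0.        ,  0.        ,  1.        ]])}
```

View pics/top0.png

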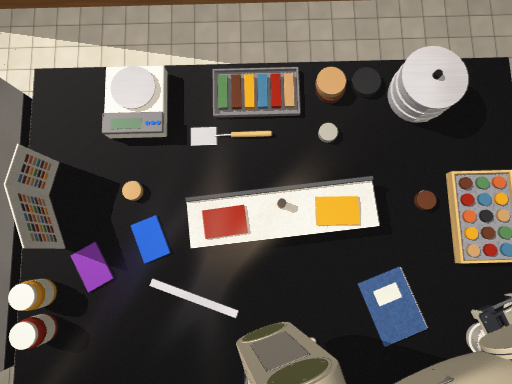

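View pics/scene0.png

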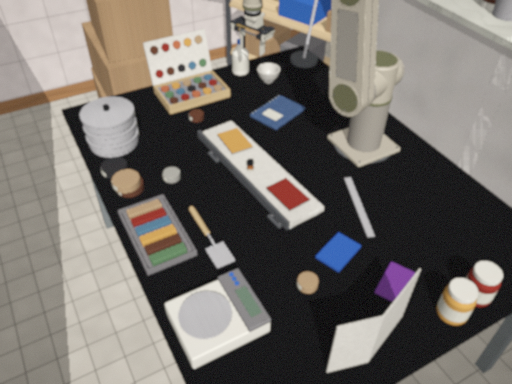

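Top view: the white ledge runs from (187,200) to (379,240). The red plate is at (225,222) near its left (+y) end, ochre at (338,211), the jar at (283,204), and the upstand is the dark strip along the top edge. Next I measure these.

```bash
cat > h.py <<'E'
import numpy as np, cv2
def ray(c,uv,z):
    uv=np.atleast_2d(uv).astype(float);E=c["extrinsics"];R=E[:3,:3];o=-R.T@E[:3,3]
    d=np.c_[(uv[:,0]-c["cx"])/c["fx"],(uv[:,1]-c["cy"])/c["fy"],np.ones(len(uv))]@R
    return o+d*((z-o[2])/d[:,2])[:,None]
def big(mask,box=None):
    m=mask.astype(np.uint8)
    if box: k=np.zeros_like(m);x0,y0,x1,y1=box;k[y0:y1,x0:x1]=1;m=m*k
    cs,_=cv2.findContours(m,cv2.RETR_EXTERNAL,cv2.CHAIN_APPROX_NONE)
    return max(cs,key=cv2.contourArea)[:,0,:]
def rect(c,uv,z):
    "min-area rect in world at height z: centre, (long, short), yaw of long side from +y"
    P=ray(c,uv,z)[:,:2].astype(np.float32);(cx,cy),(w,h),a=cv2.minAreaRect(P)
    b=cv2.boxPoints(((cx,cy),(w,h),a));e=[b[1]-b[0],b[2]-b[1]];L=max(e,key=np.linalg.norm)
    if L[1]<0:L=-L
    return np.array([cx,cy]),max(w,h),min(w,h),np.arctan2(-L[0],L[1]),b
def red(p):
    p=p.astype(int);return (p[...,2]>90)&(p[...,1]<70)&(p[...,0]<70)
def white(p): return p.min(2)>150
def ochre(p):
    p=p.astype(int);return (p[...,2]>150)&(p[...,1]>100)&(p[...,0]<90)
E
python3 - <<'E'
from h import *;from plant import robot
np.set_printoptions(precision=4,suppress=True)
c=robot.calibration("top");z=np.load("top0.npz");p,d=z["p"],z["d"]
B=(180,170,390,255)
for n,m,h in(("ledge",white(p)|red(p)|ochre(p),.07),("red",red(p),.08),("ochre",ochre(p),.08)):
    print(n,*rect(c,big(m,B),h))
# height check from depth
E=c["extrinsics"]
for u,v in((225,222),(255,225),(338,211),(283,203),(285,188),(215,195)):
    q=np.linalg.inv(E[:3,:3])@(np.array([(u-c["cx"])/c["fx"],(v-c["cy"])/c["fy"],1])*d[v,u]-E[:3,3]);print(u,v,q)
E
```

```text
ledge [ 0.4994 -0.0122] 0.5978240370750427 0.14697210490703583 0.09077322 [[ 0.3991  0.2789]
 [ 0.4533 -0.3165]
 [ 0.5997 -0.3032]
 [ 0.5455  0.2922]]
red [0.4886 0.1358] 0.07647901773452759 0.061638735234737396 -1.4511446 [[0.447  0.1619]
 [0.4543 0.1007]
 [0.5303 0.1098]
 [0.5229 0.171 ]]
ochre [ 0.5052 -0.1855] 0.1328883171081543 0.08858519047498703 -0.026751392 [[ 0.4591 -0.2507]
 [ 0.5477 -0.2531]
 [ 0.5512 -0.1202]
 [ 0.4627 -0.1179]]
225 222 [0.4767 0.1682 0.0784]
255 225 [0.4653 0.0743 0.0697]
338 211 [ 0.5019 -0.1889  0.0779]
283 203 [ 0.5276 -0.0136  0.1151]
285 188 [ 0.5792 -0.0241  0.0819]
215 195 [0.5623 0.1981 0.0847]
```

```bash
cat >> h.py <<'E'
def red(p):
    h=cv2.cvtColor(p,cv2.COLOR_BGR2HSV).astype(int);return ((h[...,0]<8)|(h[...,0]>170))&(h[...,1]>130)&(h[...,2]>60)
TH=0.0908; O=np.array([0.5054,-0.0117])
X=np.array([np.cos(TH),np.sin(TH)]);Y=np.array([-np.sin(TH),np.cos(TH)])
def l2w(a,b): return O+a*X+b*Y
def w2l(P): return np.c_[(np.atleast_2d(P)-O)@X,(np.atleast_2d(P)-O)@Y]
from scipy.spatial.transform import Rotation as Ro
def plan(s,tipL,tipz,ydir):
    "remaining turn (tool rotvec) and shift mm, in tool axes before and after the turn; ydir: world angle of tool y, mod pi"
    R=Ro.from_rotvec(s["orientation"]);best=None
    for a in(ydir,ydir+np.pi):
        y=np.array([np.cos(a),np.sin(a),0]);z=np.array([0,0,-1.]);T=Ro.from_matrix(np.c_[np.cross(y,z),y,z])
        r=(R.inv()*T).as_rotvec()
        if best is None or np.linalg.norm(r)<np.linalg.norm(best[0]):best=(r,T)
    tgt=np.r_[l2w(*tipL),tipz+.186];d=(tgt-s["tool_pos"])*1000
    print("turn",best[0].round(3),"shift before",R.inv().apply(d).round(1),"after",best[1].inv().apply(d).round(1))
E
python3 - <<'E'
from h import *;from plant import robot
np.set_printoptions(precision=4,suppress=True)
c=robot.calibration("top");p=np.load("top0.npz")["p"]
for m in(red(p),ochre(p)):
    r=rect(c,big(m,(180,170,390,255)),.08);print(*r[:4],"ledge",w2l(r[0]),r[3]-TH);print(w2l(r[4])*1000)
s=robot.read_state()
plan(s,(-.09,.15),.18,TH+np.pi/2)
E
```

```text
[0.4792 0.1698] 0.13219133019447327 0.08861652761697769 0.11207855 ledge [[-0.0096  0.1831]] 0.021278545
[[-55.3213 248.2853]
 [-52.5087 116.1239]
 [ 36.0878 118.0094]
 [ 33.2751 250.1708]]
[ 0.5052 -0.1855] 0.1328883171081543 0.08858519047498703 -0.026751392 ledge [[-0.016 -0.173]] -0.117551394
[[ -67.7588 -233.8401]
 [  20.215  -244.2295]
 [  35.8003 -112.2582]
 [ -52.1735 -101.8689]]
turn [-0.002  0.     0.296] shift before [ 421.3 -568.    38.8] after [ 237.3 -666.2   37.8]
```

Request:
apply_moves --series '[[[0,0,0],[0,0,0.099]],[[0,0,0],[0,0,0.099]],[[0,0,0],[0,0,0.098]],[[28,-29,0],[0,0,0]],[[28,-29,0],[0,0,0]],[[28,-29,0],[0,0,0]],[[28,-29,0],[0,0,0]],[[28,-29,0],[0,0,0]],[[28,-29,0],[0,0,0]],[[28,-29,0],[0,0,0]],[[28,-29,0],[0,0,0]]]' --claw 0.85

```text
t: 1.02
tool_pos: [0.4291, -0.3025, 0.4044]
orientation: [-3.138, -0.142, 0.0]
force: [0.2, -0.5, -0.2]
opening: 0.0794
gripper_force: 0.0
```

Request:
apply_moves --series '[[[2,-38,0],[0,0,0]],[[2,-38,0],[0,0,0]],[[2,-38,0],[0,0,0]],[[2,-38,0],[0,0,0]],[[2,-38,0],[0,0,0]],[[2,-38,0],[0,0,0]],[[2,-38,0],[0,0,0]],[[2,-38,0],[0,0,0]],[[2,-38,0],[0,0,0]],[[2,-38,0],[0,0,0]],[[0,-38,0],[0,0,0]],[[0,0,0],[0,0,0]]]'

```text
t: 2.02
tool_pos: [0.4091, 0.1191, 0.4045]
orientation: [-3.135, -0.152, 0.001]
force: [0.5, -0.6, 0.7]
opening: 0.0789
gripper_force: 0.0
```

Run:
```python
from h import *;from plant import robot
s=robot.read_state();print(s["t"],s["tool_pos"],s["q"],s["opening"]);plan(s,(-.085,.183),.18,TH+np.pi/2)
p,d=robot.read_camera("wrist");cv2.imwrite("pics/w1.png",p);np.savez("w1.npz",p=p,d=d);c=robot.calibration("wrist")
r=rect(c,big(red(p)),.08);print(r[:4],"ledge",w2l(r[0]),r[3]-TH);print(w2l(r[4])*1000)
```

```text
2.0167 [0.40913427 0.11910253 0.40448353] [ 0.16161086 -0.35888844  1.94097511  0.00270427  1.55982648  1.63539039] 0.07893234589832517
turn [-0.003  0.001  0.006] shift before [ -0.7 -43.9  38.6] after [ -1.  -44.   38.5]
(array([0.48100394, 0.16563666]), 0.13470511138439178, 0.0891835168004036, np.float32(0.11641441)) ledge [[-0.00821551  0.17881824]] 0.02561441
[[-54.51765496 245.00663627]
 [-51.06764031 110.34571707]
 [ 38.08663701 112.62984766]
 [ 34.63662236 247.29076686]]
```

View pics/w1.png

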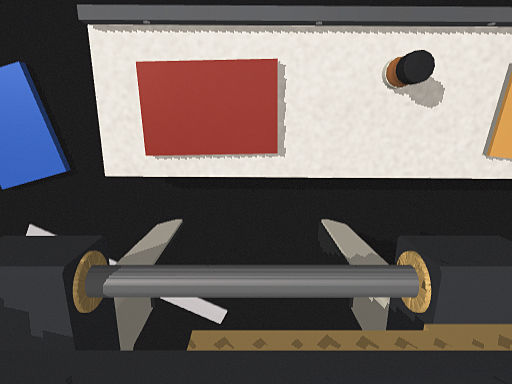

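Wrist view: the red plate spans (137,58) to (278,157), with the ledge's left end at (88,25) to (105,177), the upstand above, and the jar at (410,67). I'll check the ledge frame here.

Run:
```python
from h import *;from plant import robot
c=robot.calibration("wrist");p=np.load("w1.npz")["p"]
print((w2l(ray(c,[(88,25),(105,177),(500,178),(480,27),(300,177),(300,26)],.07)[:,:2])*1000).round(1))
m=white(p);print([(u,np.where(m[:,u])[0][[0,-1]]) for u in(150,250,320,460)])
```

```text
[[  68.3  293.3]
 [ -79.6  294. ]
 [ -78.2 -132.2]
 [  68.9  -81.9]
 [ -78.4   83.8]
 [  68.7   90.6]]
[(150, array([ 26, 176])), (250, array([ 26, 176])), (320, array([ 27, 177])), (460, array([ 27, 177]))]
```

Request:
apply_moves --series '[[[0,-22,20],[0,0,0.006]],[[0,-22,19],[0,0,0]],[[0,0,30],[0,0,0]],[[0,0,30],[0,0,0]],[[0,0,30],[0,0,0]],[[0,0,10],[0,0,0]],[[0,0,0],[0,0,0]],[[0,0,0],[0,0,0]]]'

```text
t: 2.73
tool_pos: [0.4068, 0.1569, 0.2662]
orientation: [3.138, 0.132, -0.001]
force: [1.1, 0.0, 0.3]
opening: 0.0789
gripper_force: 0.0
```

Run:
```python
from h import *;from plant import robot
s=robot.read_state();print(s["t"],s["tool_pos"],s["force"]);plan(s,(-.085,.179),.075,TH+np.pi/2)
```

```text
2.7333 [0.40682941 0.15692227 0.26616573] [1.09115255 0.00454928 0.29537858]
turn [ 0.     0.001 -0.007] shift before [-2.1 -2.1  5.2] after [-2.1 -2.1  5.2]
```

Request:
apply_moves --series '[[[0,-2,5],[0,0,-0.006]],[[4,0,0],[0,0,0]],[[4,0,0],[0,0,0]],[[4,0,0],[0,0,0]],[[4,0,0],[0,0,0]],[[3,0,0],[0,0,0]],[[3,0,0],[0,0,0]],[[3,0,0],[0,0,0]],[[3,0,0],[0,0,0]],[[3,0,0],[0,0,0]],[[3,0,0],[0,0,0]]]'

```text
t: 3.65
tool_pos: [0.4405, 0.1627, 0.2607]
orientation: [3.138, 0.143, -0.0]
force: [-1.1, 0.2, 1.8]
opening: 0.0795
gripper_force: 0.8
```

Run:
```python
from h import *;from plant import robot
s=robot.read_state();print(s["t"],s["tool_pos"],s["force"]);plan(s,(-.0295,.179),.075,TH+np.pi/2)
p,d=robot.read_camera("wrist");cv2.imwrite("pics/w2.png",p);c=robot.calibration("wrist")
r=rect(c,big(red(p)),.08);print(r[:4],"ledge",w2l(r[0]),r[3]-TH);print(w2l(r[4])*1000)
```

```text
3.65 [0.4404689  0.16271009 0.26066243] [-1.06852254  0.16639597  1.80336131]
turn [ 0.  0. -0.] shift before [19.3  0.6 -0.3] after [19.3  0.6 -0.3]
(array([0.49504456, 0.16934855]), 0.13536237180233002, 0.08992466330528259, np.float32(0.09082524)) ledge [[0.00610385 0.18124171]] 2.5235116e-05
[[-38.86019152 248.92176565]
 [-38.85677481 113.55938956]
 [ 51.06791528 113.56164746]
 [ 51.06443921 248.92402895]]
```

View pics/w2.png

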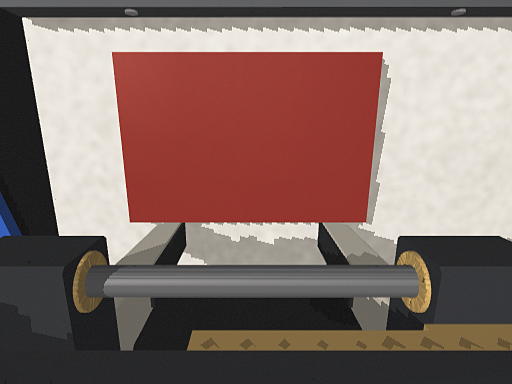

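The plate, (112,52) to (383,222), is now square with both fingertips on its front edge, about 17 mm from the upstand. I keep pushing.

Request:
apply_moves --series '[[[3,0,0],[0,0,0]],[[3,0,0],[0,0,0]],[[3,0,0],[0,0,0]],[[2,0,0],[0,0,0]],[[2,0,0],[0,0,0]],[[2,0,0],[0,0,0]],[[1,0,0],[0,0,0]],[[1,0,0],[0,0,0]],[[0,0,0],[0,0,0]]]'

```text
t: 4.45
tool_pos: [0.4574, 0.1642, 0.2608]
orientation: [-3.138, -0.143, -0.001]
force: [-0.2, -0.2, -0.1]
opening: 0.0789
gripper_force: 0.1
```

Request:
apply_moves --series '[[[1,0,0],[0,0,0]],[[0,0,0],[0,0,0]]]'

```text
t: 4.62
tool_pos: [0.4583, 0.1643, 0.2608]
orientation: [-3.138, -0.142, -0.0]
force: [-0.8, 0.4, -0.6]
opening: 0.0793
gripper_force: 0.2
```

Request:
apply_moves --series '[[[1,0,0],[0,0,0]],[[0,0,0],[0,0,0]]]'

```text
t: 4.78
tool_pos: [0.4591, 0.1644, 0.2608]
orientation: [3.138, 0.143, -0.001]
force: [-2.6, -1.1, 1.5]
opening: 0.0791
gripper_force: 1.3
```

Request:
apply_moves --series '[[[1,0,0],[0,0,0]],[[0,0,0],[0,0,0]]]'

```text
t: 4.95
tool_pos: [0.4596, 0.1645, 0.2606]
orientation: [3.138, 0.143, -0.004]
force: [-7.9, -0.6, 5.2]
opening: 0.079
gripper_force: 3.9
```

Request:
apply_moves --series '[[[1,0,0],[0,0,0]],[[0,0,0],[0,0,0]]]'

```text
t: 5.12
tool_pos: [0.46, 0.1645, 0.2605]
orientation: [3.138, 0.143, -0.007]
force: [-12.4, -1.4, 10.3]
opening: 0.0791
gripper_force: 6.3
```

Run:
```python
from h import *;from plant import robot
s=robot.read_state();print(s["t"],s["tool_pos"],s["force"])
p,d=robot.read_camera("wrist");c=robot.calibration("wrist");cv2.imwrite("pics/w3.png",p)
r=rect(c,big(red(p)),.08);print("ledge",w2l(r[0]),r[3]-TH);print(w2l(r[4])*1000)
```

```text
5.1167 [0.45999196 0.16454863 0.26050106] [-12.36265186  -1.40304198  10.3280018 ]
ledge [[0.02403021 0.1813167 ]] 0.00036426634
[[-21.13212768 248.91999539]
 [-21.08286388 113.68055389]
 [ 69.19258657 113.71340448]
 [ 69.14332277 248.95284597]]
```

Request:
apply_moves --series '[[[-10,0,0],[0,0,0]],[[-15,0,0],[0,0,0]],[[0,0,-25],[0,0,0]],[[0,0,-35],[0,0,0]],[[0,20,-10],[0,0,-0.12]],[[0,20,0],[0,0,-0.12]],[[0,20,0],[0,0,-0.12]],[[0,20,0],[0,0,-0.12]],[[0,0,0],[0,0,-0.12]],[[0,0,0],[0,0,-0.12]],[[0,0,0],[0,0,-0.12]],[[0,0,0],[0,0,-0.12]]]' --claw 0.54

```text
t: 6.17
tool_pos: [0.4578, 0.0857, 0.3309]
orientation: [2.713, 1.583, 0.001]
force: [-0.4, 0.1, -0.4]
opening: 0.0506
gripper_force: 0.0
```

Request:
apply_moves --series '[[[0,0,0],[0,0,-0.12]],[[0,0,0],[0,0,-0.12]],[[0,0,0],[0,0,-0.12]],[[0,0,0],[0,0,-0.12]],[[0,0,0],[0,0,-0.12]],[[0,0,0],[0,0,0]],[[0,0,0],[0,0,0]]]'

```text
t: 6.75
tool_pos: [0.4576, 0.0859, 0.3309]
orientation: [2.135, 2.304, 0.001]
force: [-0.8, -0.3, 0.1]
opening: 0.0502
gripper_force: 0.0
```

Run:
```python
from h import *;from plant import robot
s=robot.read_state();print(s["t"],s["tool_pos"],s["q"],s["opening"]);plan(s,(.016,.088),.125,TH)
```

```text
6.75 [0.45762754 0.08591086 0.33086757] [ 7.54007810e-02 -1.94263610e-01  1.94197380e+00 -3.20171633e-05
  1.39320140e+00 -7.17349348e-04] 0.05020767407566506
turn [ 0.001  0.    -0.015] shift before [-12.7  54.9  19.9] after [-13.5  54.7  19.9]
```

Request:
apply_moves --series '[[[-5,20,0],[0,0,-0.015]],[[-5,20,0],[0,0,0]],[[-4,15,0],[0,0,0]],[[0,0,20],[0,0,0]],[[0,0,0],[0,0,0]],[[0,0,0],[0,0,0]]]'

```text
t: 7.25
tool_pos: [0.5129, 0.0768, 0.3095]
orientation: [-2.115, -2.32, 0.004]
force: [-0.2, 0.2, 0.8]
opening: 0.0499
gripper_force: 0.0
```

Run:
```python
from h import *;from plant import robot
s=robot.read_state();print(s["t"],s["tool_pos"]);plan(s,(.016,.088),.075,TH)
p,d=robot.read_camera("wrist");c=robot.calibration("wrist");cv2.imwrite("pics/w4.png",p)
r=rect(c,big(red(p)),.08);print("ledge",w2l(r[0]),r[3]-TH);print(w2l(r[4])*1000)
```

```text
7.25 [0.51285033 0.07684681 0.3094781 ]
turn [-0.003 -0.     0.001] shift before [ 0.5  0.7 48.5] after [ 0.5  0.6 48.5]
ledge [[0.02499862 0.16990471]] 0.0013969764
[[-20.32188333 225.79053717]
 [-20.16556447 113.89243653]
 [ 70.31914868 114.01888111]
 [ 70.16283049 225.91698917]]
```

View pics/w4.png

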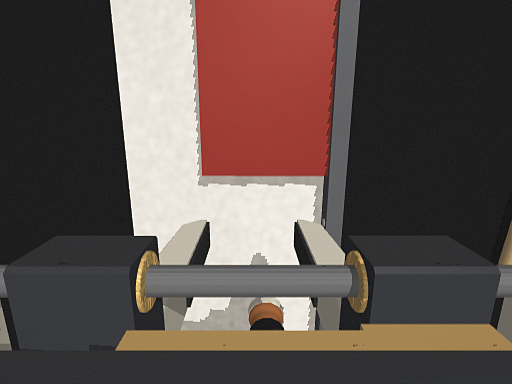

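The red plate lies flush along the upstand, its near end at row 177, with the fingertips behind it and the jar at (266,315) clear. I lower and push along.

Request:
apply_moves --series '[[[0,0,16],[0,0,0]],[[0,0,16],[0,0,0]],[[0,0,16],[0,0,0]],[[0,0,0],[0,0,0]],[[4,0,0],[0,0,0]],[[4,0,0],[0,0,0]],[[4,0,0],[0,0,0]],[[2,0,0],[0,0,0]],[[2,0,0],[0,0,0]],[[2,0,0],[0,0,0]],[[2,0,0],[0,0,0]],[[2,0,0],[0,0,0]]]'

```text
t: 8.3
tool_pos: [0.5116, 0.0988, 0.2631]
orientation: [2.113, 2.324, 0.0]
force: [0.7, -0.8, 1.1]
opening: 0.0501
gripper_force: 0.9
```

Request:
apply_moves --series '[[[3,0,0],[0,0,0]],[[3,0,0],[0,0,0]],[[3,0,0],[0,0,0]],[[3,0,0],[0,0,0]],[[3,0,0],[0,0,0]],[[3,0,0],[0,0,0]],[[3,0,0],[0,0,0]],[[3,0,0],[0,0,0]],[[3,0,0],[0,0,0]],[[3,0,0],[0,0,0]]]'

```text
t: 9.13
tool_pos: [0.5085, 0.129, 0.2627]
orientation: [-2.113, -2.324, -0.0]
force: [0.5, -1.7, 1.8]
opening: 0.0502
gripper_force: 0.9
```

Run:
```python
from h import *;from plant import robot
s=robot.read_state();print(s["t"],s["tool_pos"],s["force"]);plan(s,(.016,.196),.075,TH)
p,d=robot.read_camera("top");c=robot.calibration("top");cv2.imwrite("pics/t5.png",p)
p,d=robot.read_camera("wrist");c=robot.calibration("wrist");cv2.imwrite("pics/w5.png",p)
q=big(red(p));q=q[q[:,1]>3];r=rect(c,q,.08);print(w2l(r[4])*1000,r[3]-TH)
```

```text
9.1333 [0.50852826 0.12899201 0.2627363 ] [ 0.52212592 -1.71924718  1.83832854]
turn [-0.    -0.     0.004] shift before [56.2  0.4  1.7] after [56.2  0.1  1.7]
[[-21.78879398 260.39346899]
 [-21.29640837 148.47764485]
 [ 68.85978783 148.87432603]
 [ 68.36740222 260.79015018]] 0.0043995753
```

Request:
apply_moves --series '[[[3,0,1],[0,0,0.004]],[[3,0,0],[0,0,0]],[[3,0,0],[0,0,0]],[[3,0,0],[0,0,0]],[[3,0,0],[0,0,0]],[[3,0,0],[0,0,0]],[[3,0,0],[0,0,0]],[[3,0,0],[0,0,0]],[[3,0,0],[0,0,0]],[[3,0,0],[0,0,0]],[[3,0,0],[0,0,0]],[[0,0,0],[0,0,0]]]'

```text
t: 10.23
tool_pos: [0.5055, 0.1621, 0.2618]
orientation: [-2.118, -2.32, -0.0]
force: [1.0, 0.1, -0.1]
opening: 0.05
gripper_force: 0.0
```

Run:
```python
from h import *;from plant import robot
s=robot.read_state();print(s["t"],s["tool_pos"],s["force"]);plan(s,(.016,.196),.075,TH)
p,d=robot.read_camera("top");c=robot.calibration("top")
a=p
m=white(p);m[:, :]&=True
q=ray(c,[(u,v) for v,u in np.argwhere(m)],.07);L=w2l(q[:,:2])*1000;k=(L[:,0]>-75)&(L[:,0]<-30)&(L[:,1]>200)&(L[:,1]<330);print("ledge end top",np.sort(L[k,1])[-20:])
p,d=robot.read_camera("wrist");c=robot.calibration("wrist");cv2.imwrite("pics/w6.png",np.hstack([p[:,:400],a[150:270,150:350].repeat(2,0).repeat(2,1)[:384].copy() if 0 else cv2.copyMakeBorder(cv2.resize(a[150:270,150:350],(400,240)),0,144,0,0,0)]))
m=white(p);q=ray(c,[(u,v) for v,u in np.argwhere(m)],.07);L=w2l(q[:,:2])*1000;k=(L[:,0]>-75)&(L[:,0]<-30);print("ledge end wrist",L[k,1].max(),"topmost row",np.argwhere(m)[:,0].min())
q=big(red(p));r=rect(c,q,.08);print(w2l(r[4])*1000,r[3]-TH,q[:,1].min())
```

```text
10.2333 [0.50548869 0.16211479 0.26177135] [ 0.99590434  0.05070297 -0.06903078]
turn [ 0.    -0.     0.001] shift before [22.9  0.2  0.8] after [22.9  0.2  0.8]
ledge end top [304.09804469 304.37851192 304.65875826 304.93878396 304.97615336
 305.21858928 305.25716087 305.4981745  305.53794635 305.81851008
 306.09885231 306.3789733  306.65887333 306.93855265 307.21801151
 307.49725019 308.10599643 308.38576759 308.66531771 308.94464705]
ledge end wrist 297.50600007985554 topmost row 1
[[-21.31574779 294.6088963 ]
 [-21.29081998 181.5070089 ]
 [ 68.90507835 181.52693288]
 [ 68.88015054 294.62882028]] 0.00022039562 0
```

View pics/w6.png

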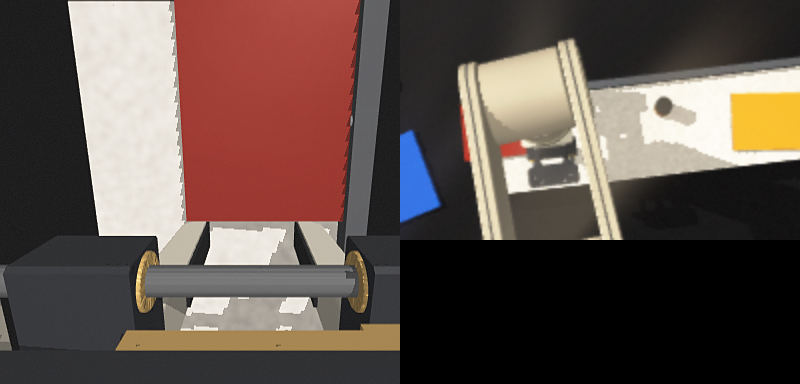

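Plate still flush along the upstand (left crop: near end at row 220, fingertips right behind it). About 25 mm remain; I push 22, back off, rise, and measure.

Request:
apply_moves --series '[[[3,0,0],[0,0,0]],[[3,0,0],[0,0,0]],[[3,0,0],[0,0,0]],[[3,0,0],[0,0,0]],[[3,0,0],[0,0,0]],[[3,0,0],[0,0,0]],[[2,0,0],[0,0,0]],[[2,0,0],[0,0,0]],[[0,0,0],[0,0,0]]]'

```text
t: 11.08
tool_pos: [0.5035, 0.1839, 0.2618]
orientation: [-2.118, -2.32, -0.0]
force: [0.8, 0.8, 0.6]
opening: 0.0503
gripper_force: 0.0
```

Request:
apply_moves --series '[[[-10,0,0],[0,0,0]],[[-15,0,0],[0,0,0]],[[0,0,-30],[0,0,0]],[[0,0,-40],[0,0,0]],[[0,0,-40],[0,0,0]],[[0,0,-40],[0,0,0]],[[-20,0,0],[0,0,0]],[[-30,0,0],[0,0,0]],[[0,0,0],[0,0,0]],[[0,0,0],[0,0,0]]]'

```text
t: 11.92
tool_pos: [0.5104, 0.1072, 0.4117]
orientation: [2.121, 2.317, 0.0]
force: [0.5, 0.7, 0.1]
opening: 0.0503
gripper_force: 0.0
```

Run:
```python
from h import *;from plant import robot
s=robot.read_state();print(s["t"],s["tool_pos"]);plan(s,(.016,.175),.075,TH)
t,d=robot.read_camera("top");w,d=robot.read_camera("wrist");sc,_=robot.read_camera("scene");c=robot.calibration("wrist")
r=rect(c,big(red(w)),.08);print(w2l(r[4])*1000,r[3]-TH)
m=white(w);q=ray(c,[(u,v) for v,u in np.argwhere(m)],.07);L=w2l(q[:,:2])*1000;k=(L[:,0]>-70)&(L[:,0]<-30)&(L[:,1]<330);print("ledge end wrist",np.percentile(L[k,1],[99.5,100]))
cv2.imwrite("pics/w7.png",np.hstack([w[:300,:400],np.zeros((300,0,3),np.uint8),cv2.resize(sc[90:240,180:380],(400,300))]))
```

```text
11.9167 [0.51042835 0.10719117 0.41174524]
turn [ 0.    -0.    -0.002] shift before [5.700e+01 1.000e-01 1.507e+02] after [ 57.1   0.2 150.7]
[[-21.54148116 292.13461194]
 [-21.56807858 204.214901  ]
 [ 68.32466503 204.18773303]
 [ 68.35126245 292.10744397]] -1.5710987
ledge end wrist [294.67438461 295.52845268]
```

View pics/w7.png

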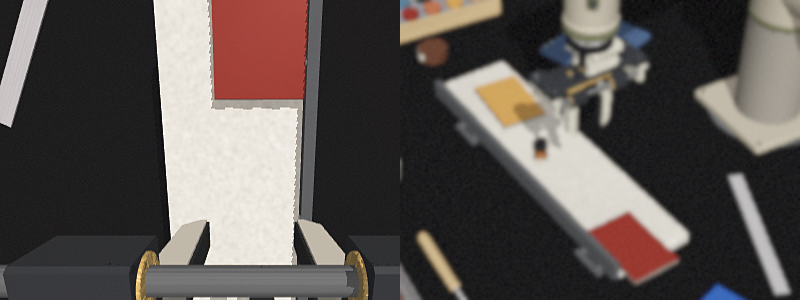

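Left: plate flush to the upstand, trailing end at row 100. Right: the plate overhangs the ledge end in the scene view and the jar and ochre plate are unmoved. I measure the overhang from the top view.

Run:
```python
from h import *;from plant import robot
t,d=robot.read_camera("top");c=robot.calibration("top")
def show(t,tag):
    r=rect(c,big(red(t),(150,170,390,255)),.08);print(tag,"plate",(w2l(r[4])*1000).round(1).tolist(),r[1:3],r[3]-TH)
    m=white(t);L=w2l(ray(c,[(u,v) for v,u in np.argwhere(m)],.07)[:,:2])*1000
    for lo in(-72,-64,-56,-48,-40,-32):
        k=(L[:,0]>lo)&(L[:,0]<lo+8)&(abs(L[:,1])<330);print(lo,L[k,1].max().round(1),end=" ")
    print()
show(np.load("top0.npz")["p"],"t0");show(t,"now")
r=rect(c,big(ochre(t),(180,170,390,255)),.08);print(w2l(r[0]),r[3]-TH)
```

```text
t0 plate [[-55.3, 248.3], [-52.5, 116.1], [36.1, 118.0], [33.3, 250.2]] (0.13219133019447327, 0.08861652761697769) 0.021278545
-72 299.0 -64 298.1 -56 297.6 -48 296.7 -40 299.0 -32 298.4 
now plate [[-22.9, 340.7], [-23.0, 265.0], [68.6, 264.9], [68.7, 340.6]] (0.09154964238405228, 0.07571432739496231) -1.5724891
-72 299.0 -64 298.1 -56 297.6 -48 296.7 -40 299.0 -32 298.4 
[[-0.0159315  -0.17264501]] -0.11755128
```

Overhang is about 42 mm; a 3 mm nudge gives a third.

Request:
apply_moves --series '[[[28,0,0],[0,0,0]],[[29,0,0],[0,0,0]],[[0,0,38],[0,0,0]],[[0,0,38],[0,0,0]],[[0,0,38],[0,0,0]],[[0,0,35],[0,0,0]],[[0,0,0],[0,0,0]],[[8,0,0],[0,0,0]],[[7,0,0],[0,0,0]],[[4,0,0],[0,0,0]],[[0,0,0],[0,0,0]]]'

```text
t: 13.03
tool_pos: [0.5033, 0.1857, 0.263]
orientation: [-2.116, -2.322, -0.001]
force: [0.0, -0.2, 1.1]
opening: 0.0504
gripper_force: 0.0
```

Run:
```python
from h import *;from plant import robot
s=robot.read_state();print(s["t"],s["tool_pos"],s["force"]);plan(s,(.016,.199),.075,TH)
w,d=robot.read_camera("wrist");c=robot.calibration("wrist")
r=rect(c,big(red(w)),.08);print(w2l(r[4])*1000)
```

```text
13.0333 [0.50329948 0.18568265 0.26301503] [ 0.03721821 -0.16446107  1.10773256]
turn [ 0.    -0.     0.002] shift before [2.2 0.2 2. ] after [2.2 0.2 2. ]
[[-21.383448   318.62050935]
 [-21.32364466 205.27981234]
 [ 69.02826876 205.32748679]
 [ 68.96846542 318.6681838 ]]
```

Request:
apply_moves --series '[[[1,0,1],[0,0,0]],[[1,0,0],[0,0,0]],[[0.5,0,0],[0,0,0]],[[0,0,0],[0,0,0]],[[-10,0,0],[0,0,0]],[[-15,0,0],[0,0,0]],[[0,0,-30],[0,0,0]],[[0,0,-40],[0,0,0]],[[0,0,-40],[0,0,0]],[[-20,0,-30],[0,0,0]],[[-40,0,0],[0,0,0]],[[-40,0,0],[0,0,0]]]'

```text
t: 14.08
tool_pos: [0.5151, 0.0616, 0.4053]
orientation: [2.112, 2.32, 0.007]
force: [1.2, -0.4, -0.4]
opening: 0.0504
gripper_force: 0.0
```

Request:
apply_moves --series '[[[-40,0,0],[0,0,0]],[[-40,0,0],[0,0,0]],[[-40,0,0],[0,0,0]],[[-40,0,0],[0,0,0]],[[0,0,0],[0,0,0]],[[0,0,0],[0,0,0]]]'

```text
t: 14.58
tool_pos: [0.5287, -0.0995, 0.4016]
orientation: [-2.123, -2.315, 0.0]
force: [-0.0, 0.8, -0.4]
opening: 0.0498
gripper_force: 0.0
```

Run:
```python
from h import *;from plant import robot
t,d=robot.read_camera("top");c=robot.calibration("top");print(robot.read_state()["t"])
r=rect(c,big(red(t),(150,170,390,255)),.08);print("plate",(w2l(r[4])*1000).round(1).tolist(),r[1:3],r[3]-TH)
sc,_=robot.read_camera("scene")
cv2.imwrite("pics/f8.png",np.hstack([cv2.resize(t[150:300,150:350],(400,300)),cv2.resize(sc[90:240,180:380],(400,300))]))
```

```text
14.6333
plate [[-22.8, 343.1], [-22.0, 208.1], [69.4, 208.6], [68.6, 343.6]] (0.13499975204467773, 0.0914093405008316) 0.0061066523
```

View pics/f8.png

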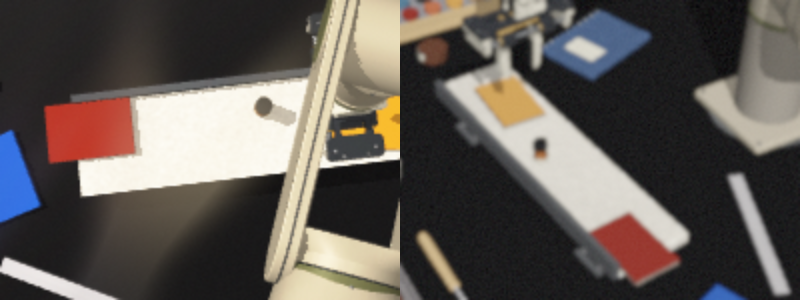

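The plate overhangs by about 45 mm and lies flush along the upstand; the other things are unmoved and the arm is clear. I hand it in.

```bash
python3 -c "
from plant import robot
print(robot.close_job())"
```

```text
the job is handed in; nothing more can be done
None
```

The red plate lies with its long side flat against the upstand, overhanging the +y end of the ledge by about 45 mm (a third of its length) by the camera measurements; the job was handed in at about 15 s, and no verdict was returned.

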